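# Arm the board tester and hold its probes down

## Robot

A 6-joint arm with a two-finger parallel gripper is mounted at the origin on the work surface. World frame = base frame: x ahead of the robot, y to its left, z up, the work surface at z = 0. Lengths are in mm, angles in degrees, forces in N, time in s.
With the tool pointing down it reaches from about 350 to 850 mm from the base axis. Payload 8.1 kg.
Tool frame: the origin (TCP) lies between the finger pads; the fingertips stand 22 mm ahead of it and the grasp point (between the pads) lies 3 mm ahead of it; z points along the fingers, y is the line along which they close (so a half turn about z gives the same grasp; the last joint's range is limited). The gripper opens to 85 mm and grips with 20 to 120 N. Pads are 22 mm wide; open, the fingers measure 114 mm over their backs; the gripper's body (76 mm by 85 mm) begins 54 mm behind the grasp point. The pads swing forward as they close: fully open they stand 13 mm farther back than shut.
Start: joints at [-74.393, 7.471, 85.268, -0, 87.261, -4.893], TCP at [210.149, -561.999, 253.292] pointing down, gripper open.
Joint ranges: [-169.43, 169.43], [-51.17, 129.36], [1.28, 143.12], [-76.62, 256.62], [0, 156.53], [-152.29, 152.29]. Speed limits (degrees/s): [136.94, 136.94, 159.86, 180, 180, 180].

## Interface

Orientations are given as [roll, pitch, yaw] about the fixed x, y, z axes, in that order (R = Rz(yaw) Ry(pitch) Rx(roll)).
In Python, from bench import r, vision gives the robot as it stands.
- The arm moves only by the tool step_arm, never from a script. Its argument "targets" is a list that holds one entry, the list of rows, each a list of 6 numbers: the shift along the world's x, y, z in mm, then the turn, a rotation vector about the world's x, y, z in rad. In form: [[[x, y, z, rx, ry, rz], ...]]. A call has 1 to 12 rows; each row is the pose to reach, as a shift and turn from the pose commanded when the call began; what a row does not reach only later rows make up. A row lasts 1/12 s, in which the tool goes at most 41.7 mm and 7.16 degrees, less where a joint would pass 70% of its speed; a pose out of reach is approached as far as the arm can. A call with a gripper value outside its range is refused whole. "fingers" is the gripper's target within -1 to 1 (shut at 1, half-way at 0, fully open at -1), set as the call begins (left out, the last holds). The fingers move at their own pace and stop on an object; "newtons" is the grip in N (left out, the last holds). Time passes only in rows, so rows that repeat a pose let the fingers close. It gives the time, the measured TCP pose, the force, the opening and the grip force at its end, in the units of the state.
- r.sense(): the state, without advancing time (a new reading comes with each control period).
- vision.snapshot(name): name is "scene" or "top"; returns a dict with "img" (420x560x3 uint8, blue, green, red), "mtx" (3x3 intrinsics, pixels), "eye" and "attitude" of the camera in the world. Camera axes: x right, y up, looking along -z (the intrinsics and any distortion apply to the point x, -y, -z); pixel columns grow to the right and rows downward; lengths in mm; the calibration is good to about 2 mm. A picture is of the moment at which its call begins. There is no depth.
- r.hand_in(): hands the job in; it is judged then, once.
The state is a dict: "time": time; "joint_pos": joint angles; "qd": joint speeds; "joint_efforts": joint torques, N m; "tool_pos": TCP position; "tcp_rot": TCP orientation; "ft_force": force on the tool from outside, world axes, zero at the start; "wrist_torque": the same for the moment, N m; "finger_gap": finger opening in mm; "grip_force": force on a finger pad.
Only numpy, scipy, OpenCV 4.12 (cv2) and the standard library are available. Lean on these libraries where they do the work, as an engineer would, in place of code of your own. Each camera call takes 0.05 s, during which the arm holds its last target. There are 200 camera calls.

## Task

Take the switch key out of its holder, push it fully into the key cylinder on the switch box, turn it clockwise (seen from above) as far as it goes, about 60 degrees, and leave it there. Only then press the test fixture's round spring pad straight down with the gripper until its top is level with the rim of the collar around it, never down to the bottom, and finish while still holding it there. Leave the other things on the bench where they are.

Things in the scene. Friction and masses are not known exactly. Their poses are not given: they have to be found in the camera images.
- key_grip (a point): Grip point on the key's flat grey bow (34 x by 10 y by 44 mm high, middle 2 mm lower). The key (about 60 g) stands upright in its holder; same after a half turn. z up, x along the wide side of bow and blade. 24 to 28 mm below the point: a 24 x 16 mm shoulder; under it a steel blade 14 (x) by 6 (y) by 30 mm, last 10 mm tapered, tip 58 mm below the point.
- holder: Black block 64 (x) by 50 (y) by 40 mm high, fixed to the bench, that the key stands in. Origin at the centre of its underside; the slot in its top is 19 (x) by 11 (y) by 34 mm deep (loose round the blade), at the centre, in line with the key. The key's shoulder rests on its top, so the grip point is 68 mm above the bench.
- switch_box: Grey box 120 (x) by 110 (y) by 62 mm high, fixed to the bench. Origin at the centre of its underside. A round steel key cylinder (34 mm across) stands in the middle of its top inside a fixed flat ring 56 mm across, 4 mm high.
- key_slot (a point): Centre of the mouth of the key slot, in the top face of the key cylinder, 70 mm above the bench. Turns with the cylinder: z up, x along the slot's long side. Slot 16.4 (x) by 8.4 (y) by 32 mm deep. When the key is fully in, its shoulder rests on this face and the key's grip point lies 28 mm above this point.
- key_cylinder (a joint): Turn of the key cylinder in rad: 0 at the start (slot along the box's x), growing clockwise seen from above, stop at 1.05. Light friction (0.06 N m), stays where it is left. The key has about 0.17 rad of play each way in the slot.
- fixture: Board test fixture fixed to the bench: two aluminium plates 150 x 150 mm joined by four posts at the corners, a circuit board between them; top of the upper plate 115 mm above the bench. Origin at the centre of its underside. On the upper plate a round aluminium collar, 76 mm outside and about 62 mm inside diameter, 20 mm high, with the black pad in it.
- collar_rim (a point): Centre of the collar at the height of its rim, 135 mm above the bench; fixed.
- pad_top (a point): Centre of the flat top of the round black spring pad (56 mm across). At rest it stands 12 mm above the collar's rim; moves straight up and down.
- press_pad (a joint): How far the pad is pressed down, in m: 0 at rest (up), 0.012 when its top is level with the collar's rim, 0.024 at the bottom stop. Spring: about 6 N to start moving, 11 N when level, 16 N at the bottom. It springs back up when let go.
- board: Bystander: blue circuit board with an aluminium front panel lying on the bench, about 80 x 170 mm, 28 mm high. Origin at the underside.
- carton: Bystander: small cardboard box 70 x 100 x 60 mm high. Origin at the centre of its underside.
- jar: Bystander: closed jar, 52 mm across, 60 mm high. Origin at the centre of its underside.
- wrench: Bystander: small wrench lying flat, 130 mm long. Origin near its middle.
There are look-alikes about, which are no part of the job. Of the things shaped like the fixture, the aluminium one is meant.

How it is judged:
By the outcome, as a careful person would: the job done as asked, in the order asked, and still so for the second after the job is handed in, while the arm keeps its last pose, push and grip.
It also fails if it takes over 72 s, if anything falls off the work surface, if the arm or the gripper's body presses on something with over 40 N, if the wrist force passes 120 N, or if a joint passes its speed limit or range.

## Working session

There is one attempt and no reset: what is moved stays moved. The work goes in short steps, Python scripts to look and compute and a tool call to move; the robot and the scene stay as the last step left them, time stands still between calls to the robot, and variables do not carry over. Pictures are saved under pics/ and viewed, at most 10 in all, crops included, and the job is handed in when it is done.

Besides the shell and the picture viewer there is one more tool, called after "Call:" by a JSON object that holds its "method" and its "body", one argument or row to a line. step_arm: Moves the arm, as the interface text tells. Its arguments: {"type":"object","properties":{"targets":{"type":"array"},"fingers":{"type":"number"},"newtons":{"type":"number"}},"required":["targets"]}

```bash
mkdir -p pics; ls
cat > h.py <<'E'
import numpy as np, cv2
from bench import r, vision
def info(s):
    return {k:(np.round(v,2).tolist() if not np.isscalar(v) else round(float(v),3)) for k,v in s.items()}
def ray(s,u,v,z):
    K=np.array(s['mtx']);p=np.linalg.solve(K,[u,v,1.]);A=rot(s['attitude'])
    d=A@np.array([p[0],-p[1],-p[2]]);e=np.array(s['eye'],float);return e+d*(z-e[2])/d[2]
def rot(a):
    a=np.array(a,float)
    if a.shape==(3,3):return a
    from scipy.spatial.transform import Rotation as R
    if a.size==3:return R.from_euler('xyz',a,degrees=True).as_matrix()
    return R.from_quat(a).as_matrix()
def proj(s,P):
    q=rot(s['attitude']).T@(np.array(P,float)-np.array(s['eye']));k=np.array(s['mtx'])@[q[0],-q[1],-q[2]];return k[:2]/k[2]
E
python3 - <<'E'
from h import *
for n in('scene','top'):
    s=vision.snapshot(n);cv2.imwrite(f'pics/{n}0.png',s['img']);print({k:v for k,v in s.items() if k!='img'})
print(info(r.sense()))
E
```

```text
pics
{'mtx': array([[425.78333678,   0.        , 281.21294591],
       [  0.        , 425.78333678, 214.65826602],
       [  0.        ,   0.        ,   1.        ]]), 'eye': array([1039.75360478, -397.62056732, 1255.0765632 ]), 'attitude': array([3.23157384e+01, 2.23159342e-02, 3.86774990e+01])}
{'mtx': array([[469.99531067,   0.        , 277.55093797],
       [  0.        , 469.99531067, 208.48186306],
       [  0.        ,   0.        ,   1.        ]]), 'eye': array([ 318.23600447,  161.86112699, 1327.1524207 ]), 'attitude': array([ 11.8296723 ,  -0.14738007, -81.62534003])}
{'time': 0.1, 'joint_pos': [-74.39, 7.51, 85.33, -0.0, 87.26, -4.89], 'qd': [-0.05, -0.02, -0.15, -0.01, -0.03, -0.04], 'joint_efforts': [0.0, -57.1, -50.19, -0.0, 0.01, 0.0], 'tool_pos': [210.0, -561.53, 252.31], 'tcp_rot': [-179.9, -0.01, 20.5], 'ft_force': [0.37, 0.06, 0.3], 'wrist_torque': [0.05, -0.02, -0.04], 'grip_force': 0.0, 'finger_gap': 85.177}
```

View pics/scene0.png

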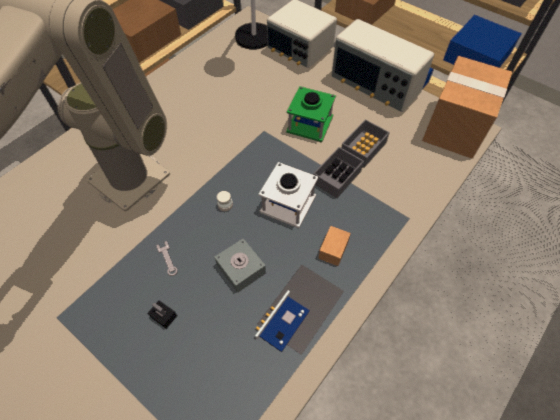

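View pics/top0.png

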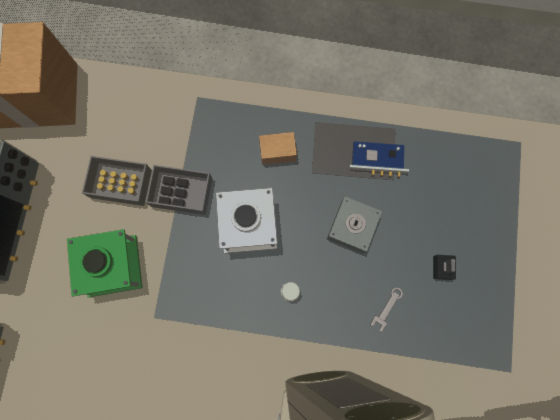

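The scene shows these candidates:
- **Key:** in the black holder, scene (162,313), top (445,267). Black sockets in the tray at top (180,190) look similar but are not the key.
- **Switch box:** grey, scene (239,262), top (356,224).
- **Fixture:** the aluminium one at scene (289,185), top (246,218). The green one at top (95,262) is the look-alike.

I'll check these in an enlarged montage.

Run:
```python
from h import *
S={n:cv2.imread(f'pics/{n}0.png') for n in('scene','top')}
def c(n,u,v,w,h,f):return cv2.resize(S[n][v:v+h,u:u+w],None,fx=f,fy=f,interpolation=cv2.INTER_CUBIC)
# scale 8 for key, 50x37 ; 
a=np.hstack([c('top',425,249,40,37,8),c('scene',142,294,40,37,8)])
b=np.hstack([c('top',324,192,64,60,5),c('scene',208,233,64,60,5)])
cv2.imwrite('pics/m1.png',np.vstack([a,b]))
```

```text
(no output)
```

View pics/m1.png

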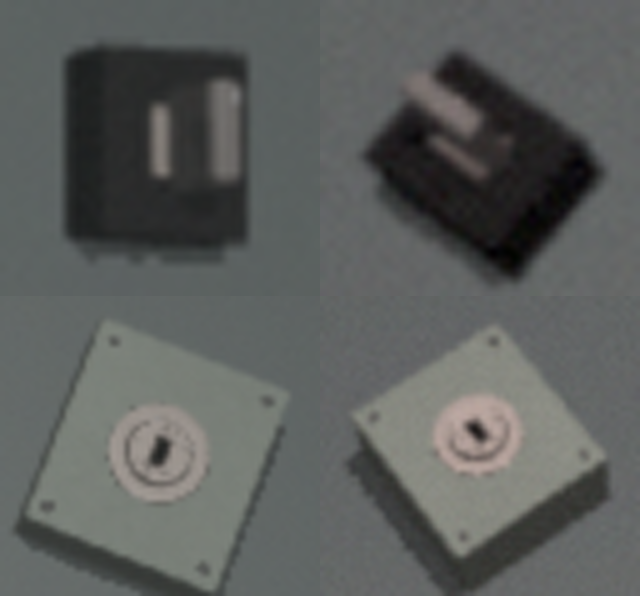

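The montage confirms the key's grey bow in the black holder: bow top at top (452.7,265.1), scene (157.1,306.7). It also shows the box, with the slot mouth at about top (355.6,222.6), scene (239.2,259.8).

Run:
```python
from h import *
S={n:vision.snapshot(n) for n in('scene','top')}
def P(n,u0,v0,f,pts,z):
    return np.array([ray(S[n],u0+(x+.5)/f-.5,v0+(y+.5)/f-.5,z)[:2] for x,y in pts])
def rect(name,p):
    c=p.mean(0);e=[p[(i+1)%4]-p[i] for i in range(4)]
    print(name,'c',c.round(1),'len',[round(np.hypot(*x),1) for x in e],'ang',[round(np.degrees(np.arctan2(x[1],x[0])),1) for x in e])
rect('bow top',P('top',425,249,8,[(209,80),(240,80),(240,185),(212,185)],88))
rect('bow scn',P('scene',142,294,8,[(85,90),(104,72),(162,120),(146,138)],88))
rect('holder top',P('top',425,249,8,[(103,47),(246,53),(246,243),(103,240)],40))
rect('shoulder top strip',P('top',425,249,8,[(151,104),(169,104),(169,178),(151,178)],44))
o=296
rect('box top',P('top',324,192,5,[(105,320-o),(290,395-o),(218,592-o),(20,518-o)],62))
rect('box scn',P('scene',208,233,5,[(175,325-o),(288,460-o),(142,557-o),(32,415-o)],62))
print('slot',P('top',324,192,5,[(160,451-o)],70),P('scene',208,233,5,[(158,432-o)],70))
print('ring',P('top',324,192,5,[(159,453.5-o)],66),P('scene',208,233,5,[(158,434.5-o)],66))
print('slotdir top',np.diff(P('top',324,192,5,[(152,466-o),(167,436-o)],70),axis=0),'scn',np.diff(P('scene',208,233,5,[(148,420-o),(168,444-o)],70),axis=0))
S0={n:S[n]['img'] for n in S}
def c(n,u,v,w,h,f):return cv2.resize(S0[n][v:v+h,u:u+w],None,fx=f,fy=f,interpolation=cv2.INTER_CUBIC)
cv2.imwrite('pics/m2.png',np.hstack([c('top',210,182,75,75,5),c('scene',252,158,75,75,5)]))
```

```text
bow top c [ 492.3 -281.4] len [np.float64(10.2), np.float64(34.5), np.float64(9.2), np.float64(34.4)] ang [np.float64(-81.6), np.float64(-176.0), np.float64(98.4), np.float64(5.7)]
bow scn c [ 495.6 -285.4] len [np.float64(8.8), np.float64(29.5), np.float64(8.1), np.float64(30.3)] ang [np.float64(88.3), np.float64(1.4), np.float64(-86.6), np.float64(-177.3)]
holder top c [ 492.1 -281.7] len [np.float64(49.0), np.float64(64.7), np.float64(48.5), np.float64(65.8)] ang [np.float64(-84.0), np.float64(-176.1), np.float64(97.2), np.float64(4.4)]
shoulder top strip c [ 492.3 -275.3] len [np.float64(6.1), np.float64(25.1), np.float64(6.1), np.float64(25.1)] ang [np.float64(-81.6), np.float64(-175.8), np.float64(98.4), np.float64(4.2)]
box top c [570.6 -19. ] len [np.float64(109.0), np.float64(117.1), np.float64(113.5), np.float64(121.1)] ang [np.float64(-104.4), np.float64(166.4), np.float64(77.6), np.float64(-15.7)]
box scn c [572.5 -22.2] len [np.float64(120.7), np.float64(107.6), np.float64(120.5), np.float64(107.5)] ang [np.float64(-13.3), np.float64(-104.8), np.float64(166.6), np.float64(75.4)]
slot [[571.43774913 -18.47489861]] [[572.70000486 -22.41126116]]
ring [[570.78823165 -18.66417369]] [[572.2665637 -22.4278312]]
slotdir top [[17.64851799 -6.21327207]] scn [[20.58402012 -4.57012761]]
```

View pics/m2.png

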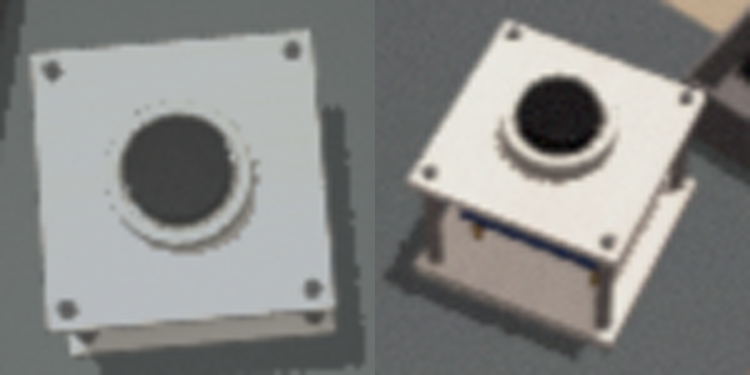

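The pad is at top (245.2,215.4), scene (288.6,180.8). The two cameras differ by a constant (2,-4) mm, so I average them: key about (494,-283.4), yaw about 4.5°; slot about (572,-20.5), yaw about -14°. I'll grasp at yaw 184.5 so joint 6 has room for the clockwise turn.

Call:
{"method": "step_arm", "body": {
  "targets": [
    [[284, 279, 0, 0, 0, 1.431], [284, 279, 0, 0, 0, 1.431], [284, 279, 0, 0, 0, 1.431], [284, 279, 0, 0, 0, 1.431], [284, 279, 0, 0, 0, 1.431], [284, 279, 0, 0, 0, 1.431], [284, 279, 0, 0, 0, 1.431], [284, 279, 0, 0, 0, 1.431], [284, 279, 0, 0, 0, 1.431], [284, 279, 0, 0, 0, 1.431], [284, 279, 0, 0, 0, 1.431], [284, 279, 0, 0, 0, 1.431]]
  ],
  "fingers": -1
}}

```text
time: 1.2
tool_pos: [495.3, -281.2, 252.9]
tcp_rot: [-180.0, -0.0, 103.1]
ft_force: [-0.5, -0.3, -0.2]
finger_gap: 85.2
grip_force: 0.0
```

Run:
```python
from h import *
print(info(r.sense()))
for n,u,v in(('top',245.2,215.4),('scene',288.6,180.8)):
    s=vision.snapshot(n);print(n,ray(s,u,v,147))
```

```text
{'time': 1.2, 'joint_pos': [-34.75, 2.81, 90.25, 0.01, 86.98, -47.85], 'qd': [-1.78, -0.34, 0.3, -0.36, 0.03, -32.8], 'joint_efforts': [1.94, -52.55, -50.27, 0.34, -0.03, 0.08], 'tool_pos': [495.25, -281.16, 252.93], 'tcp_rot': [-179.98, -0.03, 103.1], 'ft_force': [-0.54, -0.3, -0.16], 'wrist_torque': [0.03, 0.04, 0.0], 'grip_force': 0.0, 'finger_gap': 85.224}
top [533.25324101 274.06423778 147.        ]
scene [538.90511393 265.68090317 147.        ]
```

Call:
{"method": "step_arm", "body": {
  "targets": [
    [[0, 0, -100, 0, 0, 1.431], [0, 0, -100, 0, 0, 1.431], [0, 0, -100, 0, 0, 1.431], [0, 0, -100, 0, 0, 1.431], [0, 0, -100, 0, 0, 1.431], [0, 0, -100, 0, 0, 1.431], [0, 0, -100, 0, 0, 1.431], [0, 0, -100, 0, 0, 1.431], [0, 0, -100, 0, 0, 1.431], [0, 0, -100, 0, 0, 1.431], [0, 0, -100, 0, 0, 1.431], [0, 0, -100, 0, 0, 1.431]]
  ]
}}

```text
time: 2.3
tool_pos: [493.8, -283.4, 153.2]
tcp_rot: [180.0, -0.0, -175.3]
ft_force: [-0.6, -0.8, -0.3]
finger_gap: 85.3
grip_force: 0.0
```

Call:
{"method": "step_arm", "body": {
  "targets": [
    [[0, 0, 0, 0, 0, 0], [0, 0, 0, 0, 0, 0], [0, 0, 0, 0, 0, 0], [0, 0, 0, 0, 0, 0]]
  ]
}}

```text
time: 2.63
tool_pos: [494.0, -283.1, 153.3]
tcp_rot: [-180.0, -0.0, -175.7]
ft_force: [-0.2, 0.3, -0.6]
finger_gap: 85.2
grip_force: 0.0
```

Run:
```python
from h import *
print(info(r.sense()))
o=[]
for n,u,v in(('top',415,220),('scene',115,255)):
    s=vision.snapshot(n);o.append(cv2.resize(s['img'][v:v+75,u:u+75],None,fx=5,fy=5,interpolation=cv2.INTER_CUBIC))
cv2.imwrite('pics/m3.png',np.hstack(o))
```

```text
{'time': 2.633, 'joint_pos': [-34.98, 6.72, 96.72, -0.0, 76.56, -129.31], 'qd': [0.17, 0.03, 0.01, -0.09, -0.04, -0.74], 'joint_efforts': [-0.05, -53.88, -47.71, -0.0, 0.0, 0.06], 'tool_pos': [494.03, -283.15, 153.27], 'tcp_rot': [-180.0, -0.0, -175.67], 'ft_force': [-0.25, 0.25, -0.57], 'wrist_torque': [0.03, 0.04, 0.03], 'grip_force': 0.0, 'finger_gap': 85.196}
```

View pics/m3.png

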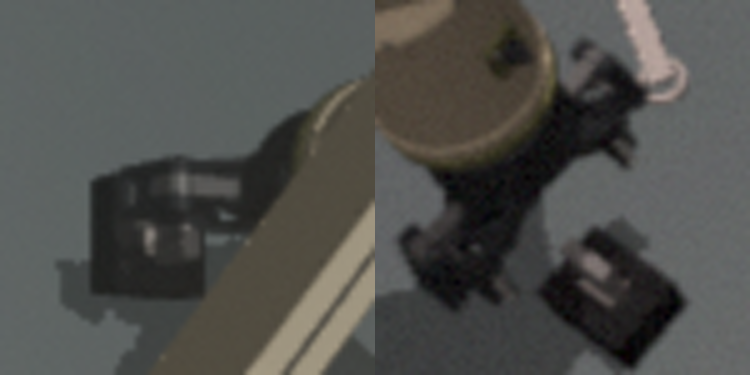

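The gripper stands open above the key, with its fingers on either side of the bow. I'll descend and close gently.

Call:
{"method": "step_arm", "body": {
  "targets": [
    [[0, 0, -20, 0, 0, 0], [0, 0, -40, 0, 0, 0], [0, 0, -55, 0, 0, 0], [0, 0, -68, 0, 0, 0], [0, 0, -76, 0, 0, 0], [0, 0, -82, 0, 0, 0], [0, 0, -82, 0, 0, 0], [0, 0, -82, 0, 0, 0]]
  ]
}}

```text
time: 3.4
tool_pos: [494.4, -283.1, 71.6]
tcp_rot: [-180.0, 0.0, -175.5]
ft_force: [-0.1, 0.6, 0.2]
finger_gap: 85.1
grip_force: 0.0
```

Call:
{"method": "step_arm", "body": {
  "targets": [
    [[0, 0, 0, 0, 0, 0], [0, 0, 0, 0, 0, 0], [0, 0, 0, 0, 0, 0], [0, 0, 0, 0, 0, 0], [0, 0, 0, 0, 0, 0], [0, 0, 0, 0, 0, 0], [0, 0, 0, 0, 0, 0], [0, 0, 0, 0, 0, 0], [0, 0, 0, 0, 0, 0], [0, 0, 0, 0, 0, 0]]
  ],
  "fingers": 1,
  "newtons": 30
}}

```text
time: 4.23
tool_pos: [494.3, -283.0, 71.5]
tcp_rot: [-180.0, 0.0, -175.5]
ft_force: [-0.5, 0.2, 2.4]
finger_gap: 9.5
grip_force: 32.0
```

Call:
{"method": "step_arm", "body": {
  "targets": [
    [[0, 0, 10, 0, 0, 0], [0, 0, 30, 0, 0, 0], [0, 0, 60, 0, 0, 0], [0, 0, 90, 0, 0, 0], [20, 70, 90, 0, 0, -0.1], [30, 100, 90, 0, 0, -0.16], [40, 132, 90, 0, 0, -0.2], [50, 165, 90, 0, 0, -0.25], [60, 198, 90, 0, 0, -0.3], [70, 230, 90, 0, 0, -0.323], [78, 262, 90, 0, 0, -0.323], [78, 262, 90, 0, 0, -0.323]]
  ],
  "newtons": 60
}}

```text
time: 5.23
tool_pos: [573.0, -15.4, 161.9]
tcp_rot: [179.9, 0.0, 166.2]
ft_force: [-0.1, 0.2, -1.1]
finger_gap: 9.3
grip_force: 59.7
```

Call:
{"method": "step_arm", "body": {
  "targets": [
    [[0, 0, -10, 0, 0, 0], [0, 0, -10, 0, 0, 0], [0, 0, -10, 0, 0, 0], [0, 0, -10, 0, 0, 0]]
  ]
}}

```text
time: 5.57
tool_pos: [571.6, -22.3, 150.9]
tcp_rot: [-180.0, -0.1, 165.9]
ft_force: [-0.4, -0.7, -1.0]
finger_gap: 9.3
grip_force: 59.7
```

Run:
```python
from h import *
print(info(r.sense()))
o=[]
for n,u,v in(('top',318,180),('scene',202,205)):
    s=vision.snapshot(n);np.save(f'{n}.npy',s['img']);o.append(cv2.resize(s['img'][v:v+80,u:u+66],None,fx=6,fy=6,interpolation=cv2.INTER_CUBIC))
cv2.imwrite('pics/m4.png',np.clip(np.hstack(o).astype(float)*1.3,0,255).astype('uint8'))
```

```text
{'time': 5.567, 'joint_pos': [-7.36, 7.3, 96.36, -0.01, 76.4, -83.23], 'qd': [-0.09, -0.21, -0.56, 0.13, -0.02, 0.14], 'joint_efforts': [0.5, -54.36, -47.63, 0.03, 0.02, -0.01], 'tool_pos': [571.6, -22.26, 150.86], 'tcp_rot': [-179.98, -0.06, 165.88], 'ft_force': [-0.43, -0.74, -0.97], 'wrist_torque': [0.02, 0.02, 0.02], 'grip_force': 59.663, 'finger_gap': 9.312}
```

View pics/m4.png

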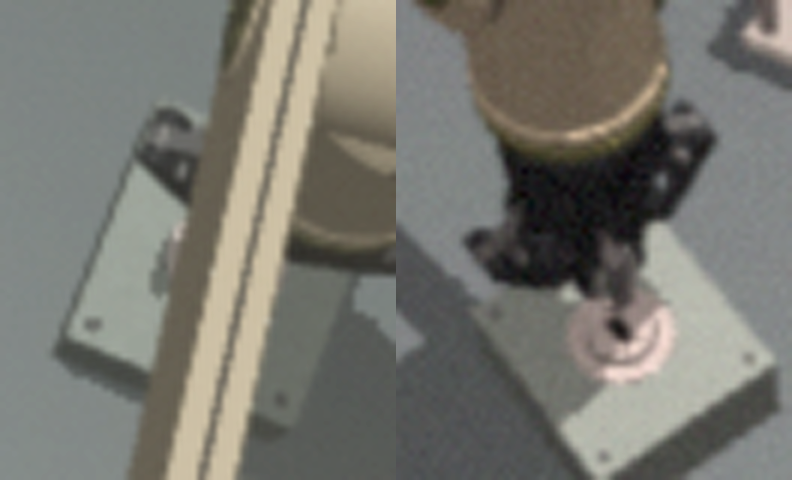

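Run:
```python
from h import *
s=vision.snapshot('scene');st=r.sense();print(info(st)['tool_pos'],info(st)['tcp_rot'])
u,v,f=223,236,10;c=cv2.resize(s['img'][v:v+42,u:u+38],None,fx=f,fy=f,interpolation=cv2.INTER_CUBIC)
c=np.clip(c.astype(float)*1.6,0,255).astype('uint8');d=c.copy()
T=np.array(st['tool_pos']);a=np.radians(st['tcp_rot'][2]);X=np.array([np.cos(a),np.sin(a),0]);Y=np.array([-X[1],X[0],0])
def q(P):return tuple(int(round(t)) for t in ((proj(s,P)-[u,v])+.5)*f-.5)
for z,w,h,col in((-27-0,24,16,(0,255,255)),(-31,14,6,(0,255,0)),(-51,14,6,(0,128,255)),(-61,7,3,(0,0,255))):
    cv2.polylines(d,[np.array([q(T+X*i*w/2+Y*j*h/2+[0,0,z]) for i,j in((1,1),(1,-1),(-1,-1),(-1,1))])],True,col,1)
X=np.array([np.cos(np.radians(-14)),np.sin(np.radians(-14)),0]);Y=np.array([-X[1],X[0],0])
S=np.array([572.7,-22.4,70]);print(proj(s,S))
cv2.polylines(d,[np.array([q(S+X*i*8.2+Y*j*4.2) for i,j in((1,1),(1,-1),(-1,-1),(-1,1))])],True,(255,0,0),1)
cv2.imwrite('pics/m5.png',np.hstack([c,d]))
```

```text
[572.14, -22.04, 151.51] [-180.0, 0.01, 165.88]
[239.20242906 259.79743016]
```

View pics/m5.png

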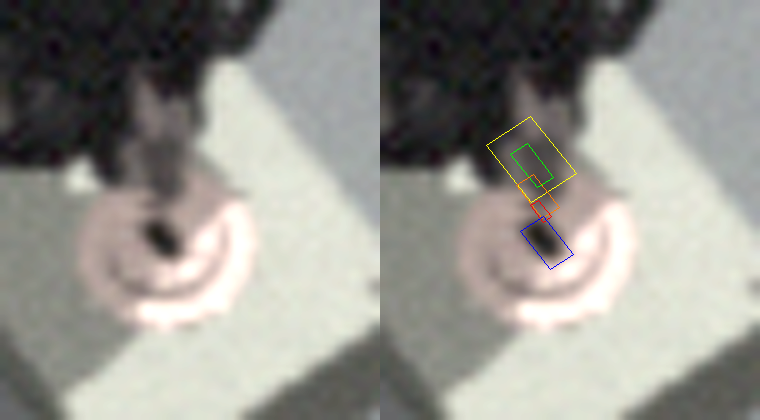

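The key blade hangs just above the slot, with the tip at about scene crop (162,205) and the slot at (162,238). I'll refine the slot and ring centres and the pad numerically from the first pictures.

Run:
```python
from h import *
def cent(w,u0,v0):
    y,x=np.mgrid[:w.shape[0],:w.shape[1]];return np.array([u0+(x*w).sum()/w.sum(),v0+(y*w).sum()/w.sum()])
for n,su,sv,pu,pv in(('top',355.6,222.6,245.2,215.4),('scene',239.2,259.8,288.6,180.8)):
    s=vision.snapshot(n);I=cv2.imread(f'pics/{n}0.png').astype(float);g=I.mean(2)
    # slot: darkness inside 5px radius
    u,v=int(su)-4,int(sv)-4;p=g[v:v+10,u:u+10];w=np.clip(np.median(p)*.75-p,0,None);c=cent(w,u,v)
    print(n,'slot px',c.round(2),ray(s,*c,70)[:2].round(1))
    # ring: redness relative to plate (ring pinkish, plate greenish)
    u,v=int(su)-16,int(sv)-16;p=I[v:v+33,u:u+33];d=p[...,2]-p[...,1];m=(d>d.min()+.5*(np.percentile(d,95)-d.min())).astype('uint8')
    k=cv2.findContours(m,cv2.RETR_EXTERNAL,cv2.CHAIN_APPROX_NONE)[0];k=max(k,key=cv2.contourArea)
    e=cv2.fitEllipse(cv2.convexHull(k));print(' ring',e,ray(s,e[0][0]+u,e[0][1]+v,67)[:2].round(1))
    u,v=int(pu)-18,int(pv)-18;p=g[v:v+37,u:u+37];m=(p<110).astype('uint8')
    k=cv2.findContours(m,cv2.RETR_EXTERNAL,cv2.CHAIN_APPROX_NONE)[0]
    k=[j for j in k if cv2.pointPolygonTest(j,(18,18),False)>0];k=k[0]
    e=cv2.fitEllipse(k);print(' pad',e,ray(s,e[0][0]+u,e[0][1]+v,147)[:2].round(1))
```

```text
top slot px [355.56 222.67] [571.2 -18.4]
 ring ((16.38629150390625, 16.906044006347656), (19.442642211914062, 20.365530014038086), 120.14635467529297) [571.1 -18.4]
 pad ((18.084871292114258, 18.476547241210938), (21.110576629638672, 21.87731170654297), 128.06492614746094) [533.  274.3]
scene slot px [238.87 259.55] [571.4 -22.4]
 ring ((16.079660415649414, 17.327138900756836), (16.243892669677734, 17.965808868408203), 83.37120819091797) [572.4 -23. ]
 pad ((18.290517807006836, 18.894962310791016), (14.79727554321289, 16.836532592773438), 88.30987548828125) [538.4 264.8]
```

Call:
{"method": "step_arm", "body": {
  "targets": [
    [[-0.8, 1.6, 0, 0, 0, 0], [-0.8, 1.6, -6, 0, 0, 0], [-0.8, 1.6, -12, 0, 0, 0], [-0.8, 1.6, -16, 0, 0, 0], [-0.8, 1.6, -19, 0, 0, 0], [-0.8, 1.6, -21, 0, 0, 0], [-0.8, 1.6, -22, 0, 0, 0], [-0.8, 1.6, -22, 0, 0, 0]]
  ]
}}

```text
time: 6.48
tool_pos: [571.2, -19.4, 128.9]
tcp_rot: [-180.0, -0.0, 166.0]
ft_force: [-1.4, 0.3, -0.8]
finger_gap: 9.3
grip_force: 59.7
```

```bash
python3 -c "
from h import *
print(info(r.sense()))"
```

```text
{'time': 6.483, 'joint_pos': [-7.08, 8.46, 97.51, -0.0, 74.06, -83.06], 'qd': [-0.04, -0.3, -0.3, 0.01, 0.19, -0.02], 'joint_efforts': [-0.0, -54.98, -47.26, -0.0, -0.07, -0.0], 'tool_pos': [571.18, -19.37, 128.91], 'tcp_rot': [-180.0, -0.03, 165.98], 'ft_force': [-1.42, 0.28, -0.78], 'wrist_torque': [-0.0, -0.03, 0.0], 'grip_force': 59.664, 'finger_gap': 9.269}
```

Call:
{"method": "step_arm", "body": {
  "targets": [
    [[0, -0.8, 0, 0, 0, 0], [0, -0.8, -2, 0, 0, 0], [0, -0.8, -3, 0, 0, 0], [0, -0.8, -4, 0, 0, 0], [0, -0.8, -4, 0, 0, 0], [0, -0.8, -4, 0, 0, 0]]
  ]
}}

```text
time: 6.98
tool_pos: [571.3, -20.2, 125.2]
tcp_rot: [-180.0, -0.0, 166.0]
ft_force: [0.5, -0.4, -0.7]
finger_gap: 9.4
grip_force: 59.7
```

Call:
{"method": "step_arm", "body": {
  "targets": [
    [[0, 0, -1.5, 0, 0, 0], [0, 0, -3, 0, 0, 0], [0, 0, -4.5, 0, 0, 0], [0, 0, -6, 0, 0, 0], [0, 0, -6, 0, 0, 0], [0, 0, -6, 0, 0, 0]]
  ]
}}

```text
time: 7.48
tool_pos: [571.4, -20.2, 119.2]
tcp_rot: [-180.0, -0.0, 166.0]
ft_force: [0.0, -0.8, -0.3]
finger_gap: 9.0
grip_force: 59.7
```

Call:
{"method": "step_arm", "body": {
  "targets": [
    [[0, 0, -2, 0, 0, 0], [0, 0, -4, 0, 0, 0], [0, 0, -6, 0, 0, 0], [0, 0, -8, 0, 0, 0], [0, 0, -10, 0, 0, 0], [0, 0, -12, 0, 0, 0], [0, 0, -14, 0, 0, 0], [0, 0, -16, 0, 0, 0], [0, 0, -16, 0, 0, 0], [0, 0, -16, 0, 0, 0]]
  ]
}}

```text
time: 8.32
tool_pos: [571.3, -20.2, 103.1]
tcp_rot: [-180.0, -0.0, 166.0]
ft_force: [0.9, 0.5, -1.1]
finger_gap: 9.1
grip_force: 59.7
```

Call:
{"method": "step_arm", "body": {
  "targets": [
    [[0, 0, -0.7, 0, 0, 0], [0, 0, -1.4, 0, 0, 0], [0, 0, -2, 0, 0, 0], [0, 0, -2, 0, 0, 0]]
  ]
}}

```text
time: 8.65
tool_pos: [571.4, -20.2, 101.6]
tcp_rot: [180.0, 0.0, 166.0]
ft_force: [-1.1, 0.1, 1.4]
finger_gap: 9.4
grip_force: 60.2
```

Call:
{"method": "step_arm", "body": {
  "targets": [
    [[0, 0, -0.5, 0, 0, 0], [0, 0, -1, 0, 0, 0], [0, 0, -1, 0, 0, 0]]
  ]
}}

```text
time: 8.9
tool_pos: [571.5, -20.2, 101.5]
tcp_rot: [180.0, 0.0, 166.0]
ft_force: [-5.5, -0.1, 9.1]
finger_gap: 9.0
grip_force: 61.4
```

Call:
{"method": "step_arm", "body": {
  "targets": [
    [[0, 0, 0.6, 0, 0, -0.08], [0, 0, 0.6, 0, 0, -0.16], [0, 0, 0.6, 0, 0, -0.24], [0, 0, 0.6, 0, 0, -0.32], [0, 0, 0.6, 0, 0, -0.4], [0, 0, 0.6, 0, 0, -0.48], [0, 0, 0.6, 0, 0, -0.56], [0, 0, 0.6, 0, 0, -0.6], [0, 0, 0.6, 0, 0, -0.6]]
  ]
}}

```text
time: 9.65
tool_pos: [571.5, -20.8, 101.5]
tcp_rot: [-180.0, 0.1, 131.5]
ft_force: [-3.0, -3.1, 5.7]
finger_gap: 9.3
grip_force: 60.6
```

```bash
python3 -c "
from h import *
print(info(r.sense()))"
```

```text
{'time': 9.65, 'joint_pos': [-7.19, 10.24, 98.61, -0.06, 71.13, -48.64], 'qd': [-0.01, 0.09, 0.07, 0.11, -0.07, -4.49], 'joint_efforts': [1.7, -52.76, -44.58, 1.14, -0.86, 1.25], 'tool_pos': [571.46, -20.81, 101.5], 'tcp_rot': [-179.97, 0.05, 131.47], 'ft_force': [-3.03, -3.09, 5.68], 'wrist_torque': [-0.58, 0.49, 0.04], 'grip_force': 60.597, 'finger_gap': 9.316}
```

Call:
{"method": "step_arm", "body": {
  "targets": [
    [[0, 0, 0, 0, 0, -0.08], [0, 0, 0, 0, 0, -0.16], [0, 0, 0, 0, 0, -0.24], [0, 0, 0, 0, 0, -0.32], [0, 0, 0, 0, 0, -0.4], [0, 0, 0, 0, 0, -0.46], [0, 0, 0, 0, 0, -0.52], [0, 0, 0, 0, 0, -0.52], [0, 0, 0, 0, 0, -0.52]]
  ]
}}

```text
time: 10.4
tool_pos: [571.3, -20.8, 101.5]
tcp_rot: [-180.0, 0.1, 101.8]
ft_force: [-3.7, -2.7, 6.7]
finger_gap: 9.3
grip_force: 60.7
```

```bash
python3 -c "
from h import *
print(info(r.sense()))"
```

```text
{'time': 10.4, 'joint_pos': [-7.19, 10.23, 98.61, -0.06, 71.16, -19.01], 'qd': [-0.0, -0.01, -0.01, -0.0, -0.04, -0.61], 'joint_efforts': [1.85, -52.5, -44.8, 1.26, -1.29, 0.3], 'tool_pos': [571.29, -20.85, 101.52], 'tcp_rot': [-179.98, 0.06, 101.84], 'ft_force': [-3.71, -2.72, 6.69], 'wrist_torque': [-0.63, 0.74, 0.04], 'grip_force': 60.747, 'finger_gap': 9.28}
```

Call:
{"method": "step_arm", "body": {
  "targets": [
    [[0, 0, 0, 0, 0, -0.04], [0, 0, 0, 0, 0, -0.08], [0, 0, 0, 0, 0, -0.12], [0, 0, 0, 0, 0, -0.12], [0, 0, 0, 0, 0, -0.12]]
  ]
}}

```text
time: 10.82
tool_pos: [571.2, -20.8, 101.5]
tcp_rot: [-180.0, 0.1, 95.0]
ft_force: [-3.8, -4.1, 6.2]
finger_gap: 9.2
grip_force: 60.8
```

```bash
python3 -c "
from h import *
s=info(r.sense());print(s['tcp_rot'],s['wrist_torque'],s['ft_force'],s['joint_efforts'][5],s['joint_pos'][5])"
```

```text
[-179.98, 0.06, 94.97] [-0.6, 0.82, 0.01] [-3.83, -4.13, 6.16] 0.2 -12.14
```

Call:
{"method": "step_arm", "body": {
  "targets": [
    [[0, 0, 0, 0, 0, -0.03], [0, 0, 0, 0, 0, -0.06], [0, 0, 0, 0, 0, -0.06], [0, 0, 0, 0, 0, -0.06]]
  ]
}}

```text
time: 11.15
tool_pos: [571.1, -20.8, 101.5]
tcp_rot: [-180.0, 0.1, 91.5]
ft_force: [-4.7, -3.8, 6.1]
finger_gap: 9.3
grip_force: 60.8
```

```bash
python3 -c "
from h import *
s=info(r.sense());print(s['tcp_rot'],s['wrist_torque'],s['ft_force'],s['joint_efforts'][5],s['joint_pos'][5])"
```

```text
[-179.97, 0.06, 91.55] [-0.64, 0.88, 0.12] [-4.69, -3.77, 6.08] 0.29 -8.72
```

Call:
{"method": "step_arm", "body": {
  "targets": [
    [[0, 0, 0, 0, 0, -0.03], [0, 0, 0, 0, 0, -0.05], [0, 0, 0, 0, 0, -0.05], [0, 0, 0, 0, 0, -0.05]]
  ]
}}

```text
time: 11.48
tool_pos: [571.1, -20.8, 101.5]
tcp_rot: [-180.0, 0.1, 88.7]
ft_force: [-3.9, -3.2, 6.9]
finger_gap: 9.5
grip_force: 60.9
```

```bash
python3 -c "
from h import *
s=info(r.sense());print(s['tcp_rot'],s['wrist_torque'],s['ft_force'],s['joint_efforts'][5],s['joint_pos'][5])"
```

```text
[-179.96, 0.07, 88.71] [-0.56, 0.9, 0.38] [-3.94, -3.21, 6.93] 0.47 -5.87
```

Torque is climbing (0.38 N m), so the stop is near. One more small increment should confirm it.

Call:
{"method": "step_arm", "body": {
  "targets": [
    [[0, 0, 0, 0, 0, -0.03], [0, 0, 0, 0, 0, -0.05], [0, 0, 0, 0, 0, -0.05], [0, 0, 0, 0, 0, -0.05]]
  ]
}}

```text
time: 11.82
tool_pos: [571.0, -20.8, 101.5]
tcp_rot: [-180.0, 0.1, 85.9]
ft_force: [-5.5, -2.7, 8.0]
finger_gap: 9.3
grip_force: 61.4
```

```bash
python3 -c "
from h import *
s=info(r.sense());print(s['tcp_rot'],s['wrist_torque'],s['ft_force'],s['joint_efforts'][5],s['joint_pos'][5])"
```

```text
[-179.96, 0.07, 85.86] [-0.54, 1.02, 0.6] [-5.46, -2.69, 7.98] 0.72 -3.02
```

Call:
{"method": "step_arm", "body": {
  "targets": [
    [[0, 0, 0.3, 0, 0, 0.03], [0, 0, 0.5, 0, 0, 0.06], [0, 0, 0.5, 0, 0, 0.06]]
  ]
}}

```text
time: 12.07
tool_pos: [571.0, -20.7, 101.5]
tcp_rot: [-180.0, 0.1, 89.3]
ft_force: [-3.0, -4.6, 4.3]
finger_gap: 9.0
grip_force: 60.5
```

Call:
{"method": "step_arm", "body": {
  "targets": [
    [[0, 0, 0, 0, 0, 0], [0, 0, 0, 0, 0, 0], [0, 0, 0, 0, 0, 0], [0, 0, 0, 0, 0, 0], [0, 0, 0, 0, 0, 0], [0, 0, 0, 0, 0, 0], [0, 0, 0, 0, 0, 0], [0, 0, 0, 0, 0, 0], [0, 0, 0, 0, 0, 0], [0, 0, 0, 0, 0, 0]]
  ],
  "fingers": -1
}}

```text
time: 12.9
tool_pos: [571.4, -20.2, 101.4]
tcp_rot: [180.0, -0.0, 89.2]
ft_force: [-1.0, -0.4, 0.7]
finger_gap: 85.3
grip_force: 0.0
```

Call:
{"method": "step_arm", "body": {
  "targets": [
    [[0, 0, 15, 0, 0, 0], [0, 0, 35, 0, 0, 0], [0, 0, 65, 0, 0, 0], [0, 0, 105, 0, 0, 0], [0, 0, 145, 0, 0, 0], [0, 20, 145, 0, 0, 0], [0, 55, 145, 0, 0, 0], [0, 95, 145, 0, 0, 0], [0, 130, 145, 0, 0, 0], [0, 160, 145, 0, 0, 0], [0, 180, 145, 0, 0, 0], [0, 180, 145, 0, 0, 0]]
  ]
}}

```text
time: 13.9
tool_pos: [570.8, 163.8, 246.3]
tcp_rot: [-180.0, -0.1, 89.4]
ft_force: [-0.0, -1.0, -0.4]
finger_gap: 85.5
grip_force: 0.0
```

Run:
```python
from h import *
print(info(r.sense()))
o=[]
for n,u,v in(('top',324,192),('scene',208,233)):
    s=vision.snapshot(n);o.append(cv2.resize(s['img'][v:v+60,u:u+64],None,fx=6,fy=6,interpolation=cv2.INTER_CUBIC))
cv2.imwrite('pics/m6.png',np.hstack(o))
```

```text
{'time': 13.9, 'joint_pos': [11.02, 6.68, 86.85, 0.09, 86.46, 11.6], 'qd': [-3.31, -0.64, 0.9, -1.83, 0.24, -3.38], 'joint_efforts': [1.34, -55.8, -50.22, 0.11, -0.05, 0.77], 'tool_pos': [570.76, 163.84, 246.31], 'tcp_rot': [-179.99, -0.09, 89.42], 'ft_force': [-0.01, -0.96, -0.36], 'wrist_torque': [0.0, 0.01, -0.03], 'grip_force': 0.0, 'finger_gap': 85.513}
```

View pics/m6.png

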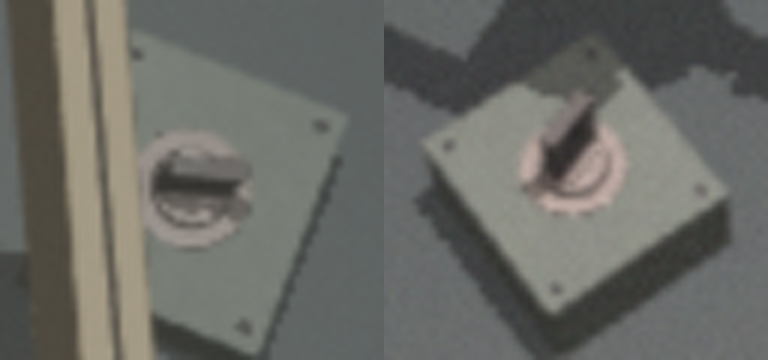

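Run:
```python
from h import *
for n,u,v,a,b in(('top',324,192,(160,157),(247,169)),('scene',208,233,(167,150),(201,100))):
    s=vision.snapshot(n);g=s['img']
    P=[ray(s,u+(x+.5)/6-.5,v+(y+.5)/6-.5,118)[:2] for x,y in(a,b)];d=P[1]-P[0];print(n,P,np.hypot(*d),np.degrees(np.arctan2(d[1],d[0])))
```

```text
top [array([572.54449404,   3.72045931]), array([572.79823004, -34.43763057])] 38.1589334900561 -89.61901165139409
scene [array([577.97743827, -39.17101431]), array([572.61453892,  -7.77982314])] 31.845997751067493 99.69486552239387
```

The key stands fully in the cylinder and points about -85 to -90°, which is about 70° clockwise from the start: the 60° stop plus play. Next is the pad, at about (535.7,269.5), pressed with shut fingers.

Call:
{"method": "step_arm", "body": {
  "targets": [
    [[-18, 35, 0, 0, 0, 0], [-30, 70, 0, 0, 0, 0], [-36, 100, 0, 0, 0, 0], [-36, 110, 0, 0, 0, 0], [-36, 110, 0, 0, 0, 0], [-36, 110, -20, 0, 0, 0], [-36, 110, -40, 0, 0, 0], [-36, 110, -55, 0, 0, 0], [-36, 110, -65, 0, 0, 0], [-36, 110, -70, 0, 0, 0], [-36, 110, -70, 0, 0, 0], [-36, 110, -70, 0, 0, 0]]
  ],
  "fingers": 1,
  "newtons": 20
}}

```text
time: 15.1
tool_pos: [535.9, 269.1, 177.0]
tcp_rot: [180.0, -0.0, 89.1]
ft_force: [0.1, 0.1, 1.8]
finger_gap: 0.2
grip_force: 0.0
```

Call:
{"method": "step_arm", "body": {
  "targets": [
    [[0, 0, 0, 0, 0, 0], [0, 0, 0, 0, 0, 0]]
  ]
}}

```text
time: 15.27
tool_pos: [536.1, 270.0, 177.8]
tcp_rot: [179.9, -0.0, 89.2]
ft_force: [0.2, 0.1, 0.7]
finger_gap: -0.2
grip_force: 0.0
```

Run:
```python
from h import *
print(info(r.sense()))
o=[]
for n,u,v in(('top',210,182),('scene',252,140)):
    s=vision.snapshot(n);o.append(cv2.resize(s['img'][v:v+75,u:u+75],None,fx=5,fy=5,interpolation=cv2.INTER_CUBIC))
cv2.imwrite('pics/m7.png',np.clip(np.hstack(o)*1.3,0,255).astype('uint8'))
```

```text
{'time': 15.267, 'joint_pos': [21.83, 10.03, 90.42, -0.0, 79.43, 22.64], 'qd': [0.3, -0.0, 0.1, 0.01, -0.11, 0.13], 'joint_efforts': [-0.16, -57.36, -48.26, -0.01, 0.01, -0.0], 'tool_pos': [536.14, 269.95, 177.82], 'tcp_rot': [179.88, -0.05, 89.19], 'ft_force': [0.24, 0.05, 0.69], 'wrist_torque': [0.04, 0.01, -0.09], 'grip_force': 0.0, 'finger_gap': -0.172}
```

View pics/m7.png

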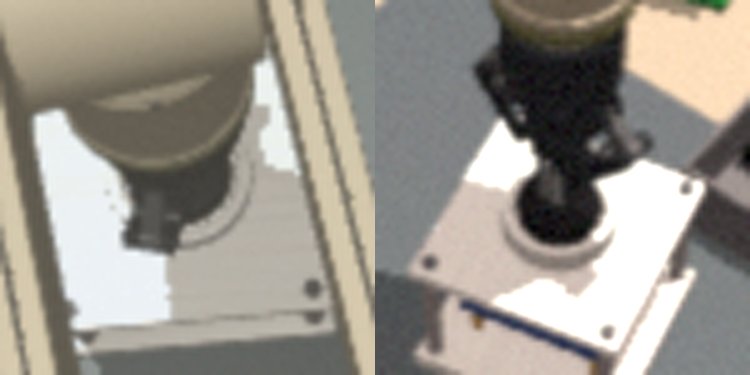

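The shut fingertips stand above the black pad's middle: fingertips at scene crop (552,200), pad (560,206). I'll descend to find contact.

Call:
{"method": "step_arm", "body": {
  "targets": [
    [[0, 0, -3, 0, 0, 0], [0, 0, -5, 0, 0, 0], [0, 0, -7, 0, 0, 0], [0, 0, -7, 0, 0, 0], [0, 0, -7, 0, 0, 0], [0, 0, -7, 0, 0, 0]]
  ]
}}

```text
time: 15.87
tool_pos: [535.2, 269.8, 169.2]
tcp_rot: [-180.0, 0.0, 89.2]
ft_force: [0.2, -1.3, 0.2]
finger_gap: 0.0
grip_force: 0.0
```

Call:
{"method": "step_arm", "body": {
  "targets": [
    [[0, 0, -0.5, 0, 0, 0], [0, 0, -1, 0, 0, 0], [0, 0, -1, 0, 0, 0]]
  ]
}}

```text
time: 16.12
tool_pos: [535.3, 269.8, 169.0]
tcp_rot: [180.0, -0.0, 89.2]
ft_force: [-3.1, -2.2, 7.0]
finger_gap: -0.1
grip_force: 2.9
```

Call:
{"method": "step_arm", "body": {
  "targets": [
    [[0, 0, -0.5, 0, 0, 0], [0, 0, -1, 0, 0, 0], [0, 0, -1, 0, 0, 0]]
  ]
}}

```text
time: 16.37
tool_pos: [535.3, 269.8, 168.2]
tcp_rot: [180.0, -0.0, 89.2]
ft_force: [-3.8, -1.1, 6.3]
finger_gap: -0.2
grip_force: 3.0
```

Call:
{"method": "step_arm", "body": {
  "targets": [
    [[0, 0, -0.5, 0, 0, 0], [0, 0, -1, 0, 0, 0], [0, 0, -1, 0, 0, 0]]
  ]
}}

```text
time: 16.62
tool_pos: [535.3, 269.8, 167.2]
tcp_rot: [180.0, -0.0, 89.2]
ft_force: [-3.6, -2.1, 6.8]
finger_gap: 0.4
grip_force: 3.2
```

Call:
{"method": "step_arm", "body": {
  "targets": [
    [[0, 0, -1.5, 0, 0, 0], [0, 0, -3, 0, 0, 0], [0, 0, -4.5, 0, 0, 0], [0, 0, -6, 0, 0, 0], [0, 0, -7.5, 0, 0, 0], [0, 0, -8.5, 0, 0, 0], [0, 0, -9.3, 0, 0, 0], [0, 0, -9.8, 0, 0, 0], [0, 0, -9.8, 0, 0, 0], [0, 0, -9.8, 0, 0, 0]]
  ]
}}

```text
time: 17.45
tool_pos: [535.4, 269.8, 158.0]
tcp_rot: [180.0, -0.0, 89.2]
ft_force: [-4.7, -1.6, 10.9]
finger_gap: -0.3
grip_force: 5.1
```

Call:
{"method": "step_arm", "body": {
  "targets": [
    [[0, 0, 0, 0, 0, 0], [0, 0, 0, 0, 0, 0], [0, 0, 0, 0, 0, 0], [0, 0, 0, 0, 0, 0]]
  ]
}}

```text
time: 17.78
tool_pos: [535.4, 269.8, 158.0]
tcp_rot: [180.0, -0.0, 89.2]
ft_force: [-4.3, -2.1, 9.6]
finger_gap: 0.4
grip_force: 5.1
```

Call:
{"method": "step_arm", "body": {
  "targets": [
    [[0, 0, -0.5, 0, 0, 0], [0, 0, -1, 0, 0, 0], [0, 0, -1, 0, 0, 0], [0, 0, -1, 0, 0, 0], [0, 0, -1, 0, 0, 0], [0, 0, -1, 0, 0, 0]]
  ]
}}

```text
time: 18.28
tool_pos: [535.4, 269.8, 157.1]
tcp_rot: [180.0, -0.0, 89.2]
ft_force: [-5.3, -3.2, 10.5]
finger_gap: 0.5
grip_force: 5.2
```

Run:
```python
from h import *
s=info(r.sense());print(s['tool_pos'],s['ft_force'])
o=[]
for n,u,v,w in(('scene',262,155,55),('scene',208,233,55)):
    i=vision.snapshot(n)['img'];o.append(cv2.resize(i[v:v+w,u:u+w],None,fx=7,fy=7,interpolation=cv2.INTER_CUBIC))
cv2.imwrite('pics/m8.png',np.clip(np.hstack(o)*1.3,0,255).astype('uint8'))
```

```text
[535.41, 269.84, 157.06] [-5.31, -3.15, 10.54]
```

View pics/m8.png

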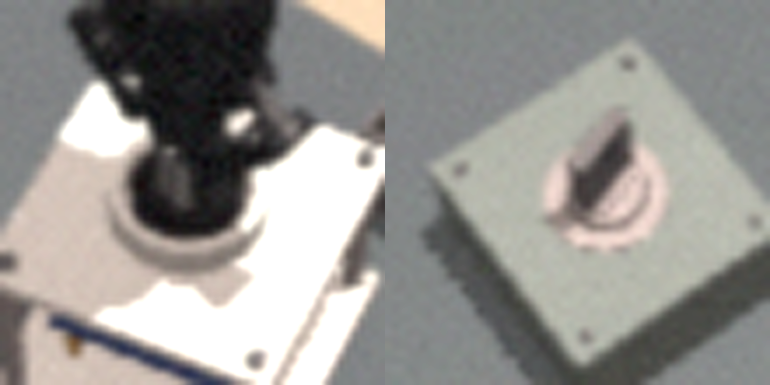

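The pad at crop (190,195) sits level within its collar, pressed 12 mm at about 11 N. The key at (600,165) still stands turned in the cylinder.

```bash
python3 -c "
from h import *
print(r.hand_in())"
```

```text
the job is handed in; nothing more can be done
None
```

I put the key fully into the switch box and turned it clockwise to its stop. I then pressed the pad 12 mm, level with the collar rim, and handed the job in with the gripper still holding it there (18 s of the 72 s limit). I have no verdict back from the judge.

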